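Set the cable tester's range and start the test

ROBOT

A 6-joint arm with a two-finger parallel gripper is mounted at the origin on the work surface. World frame = base frame: x ahead of the robot, y to its left, z up, the work surface at z = 0. Lengths are in m, angles in rad, forces in N, time in s.
With the tool pointing down it reaches from about 0.3 to 0.875 m from the base axis. Payload 4.2 kg.
Tool frame: the origin (TCP) lies at the very end of the fingers, on their centre line; the grasp point (between the pads) lies 19 mm behind it (ctrl.grip_depth is the distance from the TCP to the grasp point, in m); z points along the fingers, y is the line along which they close (so a half turn about z gives the same grasp; the last joint's range is limited). The gripper opens to 85 mm and grips with 20 to 120 N. Pads are 22 mm wide; open, the fingers measure 114 mm over their backs; the gripper's body (76 mm by 85 mm) begins 54 mm behind the grasp point. The pads swing forward as they close: fully open they stand 13 mm farther back than shut.
Start: joints at [1.155, 0.32, 1.565, -0, 1.257, -0.02], TCP at [0.222, 0.531, 0.231] pointing down, gripper open.
Joint ranges: [-3.11, 3.11], [-0.84, 2.01], [0.21, 2.61], [-1.34, 4.49], [0.05, 2.63], [-2.56, 2.56]. Speed limits (rad/s): [2.57, 2.57, 3.14, 3.14, 3.14, 3.14].

INTERFACE

Orientations are given as a unit quaternion [w, x, y, z].
In Python, from cell import ctrl gives the robot as it stands.
- The arm moves only by the shell command python3 -m jog 'ROWS' [FORCE]. ROWS is JSON, a list that holds one entry, the list of rows, each a list of 7 numbers: the turn, a rotation vector about the tool's x, y, z in rad, then the shift along the tool's x, y, z in cm, then the opening, from -1 (shut) to 1 (fully open). In form: [[[ax, ay, az, x, y, z, gripper], ...]]. A call has 1 to 5 rows; each row shifts and turns the commanded pose from where the row before left it, along the tool's axes as they then stand; what a row does not reach is not made up. A row lasts 1/8 s, in which the tool goes at most 62.5 mm and 10.7 degrees, less where a joint would pass 70% of its speed; a pose out of reach is approached as far as the arm can. A call is refused whole if a number of a shift passes 6.25 or a number of a turn 0.188, either way. A call with a gripper value outside its range is refused whole. The fingers move at their own pace and stop on an object; FORCE is the grip in N (left out, the last holds). Time passes only in rows, so rows that do not move let the fingers close. It gives the time, the measured TCP pose, the force, the opening and the grip force at its end, in the units of the state.
- ctrl.sense(): the state, without advancing time (a new reading comes with each control period).
- ctrl.grab_frame(name): name is "scene" or "top" or "wrist"; returns a dict with "img" (400x640x3 uint8, red, green, blue), "fx", "fy", "cx", "cy" (pixels), "camera_from_world" (4x4, takes a point from world to camera coordinates); the wrist camera has in their place "tool_from_camera" (4x4, takes a point from camera to tool coordinates, whose origin is the TCP and whose axes are the flange's). Camera axes: x right, y down, z forward; pixel columns grow to the right and rows downward; lengths in m; the calibration is good to about 2 mm. A picture is of the moment at which its call begins: read the wrist's pose just before it. There is no depth.
- ctrl.sign_off(): hands the job in; it is judged then, once.
The state is a dict: "time_s": time; "q": joint angles; "joint_vel": joint speeds; "effort": joint torques, N m; "ee_pos": TCP position; "tcp_rot": TCP orientation; "wrist_force": force on the tool from outside, world axes, zero at the start; "wrist_torque": the same for the moment, N m; "width": opening from 0.0 (shut) to 1.0 (fully open); "grip_force": force on a finger pad.
Only numpy, scipy, OpenCV 4.12 (cv2) and the standard library are available. Lean on these libraries where they do the work, as an engineer would, in place of code of your own. Each camera call takes 0.05 s, during which the arm holds its last target. There are 200 camera calls.

TASK

With a fingertip, push the cable tester's pointer knob round clockwise, click by click, until it rests in the fifth position (the first is at the anticlockwise stop, so the fifth is four clicks on from there), without ever going past the fifth. Only then press the separate push button all the way down and let it come up again. Do not pinch or grip the knob, and leave the tray, tape roll, jar and screwdriver where they are.

Things in the scene. Friction and masses are not known exactly. Their poses are not given: they have to be found in the camera images.
- tester: cable tester: fixed grey case, 180 (x) by 220 (y) by 75 mm high, flat top; turned up to 0.3 rad. Origin at the centre of its underside; x to its far side, y to its left. The black pointer knob is on top, axis at x -15, y +25 mm; eight white ribs 60 to 74 mm from the axis mark its positions. All else on the top (display, terminals, ribs) is under 4 mm high.
- selector (a joint): angle of the pointer knob, rad, growing clockwise seen from above. Eight click positions 0.5236 (30 degrees) apart: first 0 (at the anticlockwise stop), second 0.524, third 1.047, fourth 1.571, fifth 2.094, ... eighth 3.665. At 0 the pointer points 105 degrees anticlockwise of the tester's x axis. Starts in the first to third position, rarely between two.
- selector_axis (a point): point on the knob's axis at the pointer's top, 39 mm above the tester's top (114 mm above the bench). The knob: a black disc 48 mm across and 9 mm high, above it the straight pointer bar, 12 mm thick, from 20 mm behind the axis to 55 mm ahead of it, its underside 11 and its top 39 mm above the tester's top.
- selector_tip (a point): middle of the outer end of the pointer bar, 55 mm from the axis, at its top: the direction from selector_axis to here is where the knob points
- push_side (a point): middle of the pointer bar's anticlockwise face, 17.5 mm along the pointer from the axis, 25 mm above the tester's top: push here to turn clockwise. x along the pointer, y out of the face. A sprung roller holds each position: leaving one takes about 0.15 N m (4 N at 40 mm from the axis); a little (0.05 rad) past half way the knob snaps by itself into the next and stops there.
- button (a joint): how far the push button is pressed, m: 0 up, 0.006 fully down. It springs back; fully down takes 5 N.
- button_top (a point): centre of the top of the push button: a black round button 30 mm across in a steel collar 46 mm across, on a fixed grey box 80 by 80 by 45 mm to the left or right of the tester; the button's top is 67 mm above the bench, 10 mm above its collar (12 mm high). It is pressed straight down.
- parts_tray: bystander: loose yellow open tray, 90 by 90 by 50 mm high, on the other side of the tester from the button box; origin at the centre of its underside
- tape_roll: bystander: loose black tape roll lying flat on the bench to the left, 70 mm across, 20 mm high; origin at the centre of its underside
- flux_jar: bystander: loose white jar standing beyond the tester, 44 mm across, 60 mm high; origin at the centre of its underside
- screwdriver: bystander: loose red-handled screwdriver, 170 mm long, lying on the bench to the right; origin at the underside of its middle
There are look-alikes about, which are no part of the job. There is more than one size of the part that bears button; the job needs the larger.

How it is judged:
On the way, in this order (a step that is already met when the one before it is completed fails the run):
1. the knob rests in the fifth position (value of joint selector between 1.9744 and 2.2144 rad and velocity of joint selector between -0.1 and 0.1 rad/s), for 0.2 s.
2. the button is pressed fully down (value of joint button above 0.0048 m), for 0.05 s.
At the end, for the whole second after the job is handed in: the knob rests in its fifth position (2.094 rad, within 0.12), the button is up again (under 1.5 mm), the bystanders stand within 20 mm of where they were (all of step 1 and value of joint button below 0.0015 m and distance of each of parts_tray, tape_roll, flux_jar, screwdriver from where it was at the start of the episode below 0.02 m); the robot touches nothing.
It fails at once if the knob went past the fifth position (more than half a click beyond) (value of joint selector above 2.35619 rad).
It fails at once if the button was pressed (over 3 mm) while the knob was not in the fifth position (value of joint button above 0.003 m and not (value of joint selector between 1.8944 and 2.2944 rad)).
It fails at once if the knob was pinched: over 3 N on both sides of the pointer at once (contact force between the fingers and selector_c2 above 3 N and contact force between the fingers and selector_c3 above 3 N).
It fails at once if a bystander was shoved or lifted (over 20 mm) (distance of any of parts_tray, tape_roll, flux_jar, screwdriver from where it was at the start of the episode above 0.02 m).
It also fails if it takes over 54 s, if anything falls off the work surface, if the arm or the gripper's body presses on something with over 40 N, if the wrist force passes 120 N, or if a joint passes its speed limit or range.

## Working session

There is one attempt and no reset: what is moved stays moved. The work goes in short steps, Python scripts to look and compute and a shell command to move; the robot and the scene stay as the last step left them, time stands still between calls to the robot, and variables do not carry over. Pictures are saved under pics/ and viewed, at most 10 in all, crops included, and the job is handed in when it is done.

```bash
mkdir -p pics; ls
python3 - <<'E'
from cell import ctrl
import cv2,numpy as np
fs={n:ctrl.grab_frame(n) for n in("scene","top")}
for n,f in fs.items():
    cv2.imwrite(f"pics/{n}0.png",f["img"][:,:,::-1]); np.savez(f"pics/{n}0.npz",**f)
    print(n,f["fx"],f["cx"],f["cy"],np.round(f["camera_from_world"],3).tolist())
s=ctrl.sense();print(s["ee_pos"],s["tcp_rot"],s["time_s"])
E
```

```text
pics
scene 402.0984852237849 319.9654456934171 202.85452639948983 [[-0.817, 0.576, -0.006, 0.466], [0.383, 0.536, -0.752, -0.134], [-0.43, -0.617, -0.659, 1.564], [0.0, 0.0, 0.0, 1.0]]
top 483.94708340400206 327.260992538795 199.5344142900484 [[0.05, -0.999, 0.006, -0.054], [-0.977, -0.05, -0.208, 0.589], [0.208, 0.005, -0.978, 1.174], [0.0, 0.0, 0.0, 1.0]]
[0.22151399 0.53014582 0.23057083] [-1.69968599e-04  1.96624142e-01  9.80478617e-01 -7.74229454e-04] 0.1
```

View pics/top0.png

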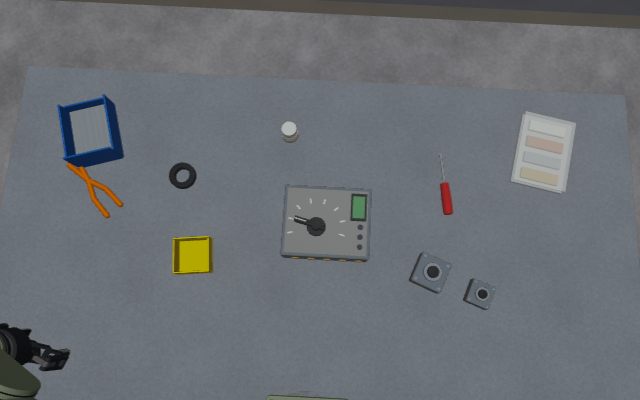

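View pics/scene0.png

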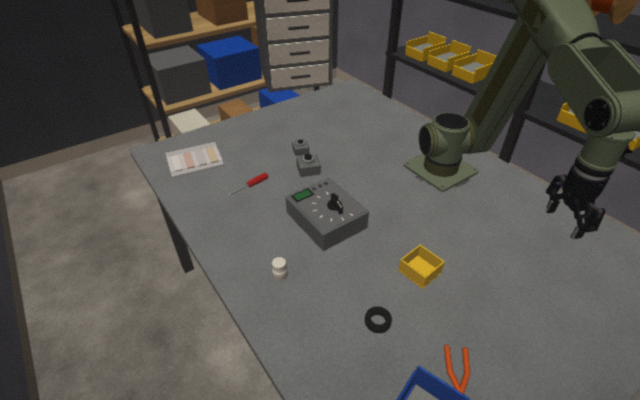

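The top view shows the tester centred near (326,222), with the knob axis at about (316,226) and the pointer going to (297,220). The larger button box is at (432,272), the jar at (289,131), the tape at (182,176), the yellow tray at (192,255) and the screwdriver at (446,190). In the scene view the knob is at (336,204) and the large box at (308,163).

Look-alikes for the button, in the top view: the small box at (482,294), the tester's terminals at (360,227–247) and the large box at (432,272). The large box is my choice, to be checked in a crop.

```bash
cat > h.py <<'E'
import numpy as np,cv2
def load(n): 
    f=np.load(f"pics/{n}.npz"); return {k:f[k] for k in f.files}
def ray(f,u,v):
    M=f["camera_from_world"];R,t=M[:3,:3],M[:3,3]
    d=R.T@np.array([(u-f["cx"])/f["fx"],(v-f["cy"])/f["fy"],1]);return -R.T@t,d
def onz(f,u,v,z):
    o,d=ray(f,u,v);return o+d*(z-o[2])/d[2]
def proj(f,p):
    c=f["camera_from_world"]@np.r_[p,1];return np.array([f["fx"]*c[0]/c[2]+f["cx"],f["fy"]*c[1]/c[2]+f["cy"]])
def tri(r1,r2):
    (o1,d1),(o2,d2)=r1,r2
    s=np.linalg.lstsq(np.c_[d1,-d2],o2-o1,rcond=None)[0]
    a,b=o1+s[0]*d1,o2+s[1]*d2;return (a+b)/2,np.linalg.norm(a-b)
def dark(f,box,thr,amin=12):
    x0,y0,x1,y1=box;g=f["img"][y0:y1,x0:x1].max(2)
    n,l,st,c=cv2.connectedComponentsWithStats((g<thr).astype(np.uint8))
    return [(c[i]+[x0,y0],st[i,4],np.argwhere(l==i)[:,::-1]+[x0,y0]) for i in range(1,n) if st[i,4]>=amin]
E
python3 - <<'E'
from h import *
T,S=load("top0"),load("scene0")
for nm,f,boxes in(("T",T,[(284,190,345,258),(405,245,500,312)]),("S",S,[(315,185,360,222),(288,135,325,178)])):
    for b in boxes:
        for thr in(45,60):
            print(nm,thr,[(np.round(c,1).tolist(),int(a)) for c,a,_ in dark(f,b,thr)])
# tester outline in top view
g=T["img"][180:268,275:378].astype(int)
cr=lambda f,x0,y0,x1,y1,w,h:cv2.resize(f["img"][y0:y1,x0:x1,::-1],(w,h),interpolation=cv2.INTER_CUBIC)
a=np.hstack([cr(T,275,180,375,270,400,360),cr(T,405,240,505,315,400,360)]) 
b=np.hstack([cr(S,280,170,375,248,400,240),cr(S,285,130,330,180,400,240)])
cv2.imwrite("pics/crop1.png",np.vstack([a,b]))
E
```

```text
T 45 [([310.4, 225.9], 49)]
T 60 [([313.6, 225.5], 306), ([294.9, 256.3], 37), ([316.5, 257.0], 12)]
T 45 [([431.4, 273.5], 18), ([482.4, 294.0], 43)]
T 60 [([418.8, 277.4], 67), ([432.5, 271.4], 105), ([468.4, 292.7], 61), ([482.1, 293.6], 61)]
S 45 [([334.2, 203.9], 143)]
S 60 [([334.3, 203.9], 166), ([356.8, 220.1], 16)]
S 45 [([307.4, 156.2], 27)]
S 60 [([300.0, 141.2], 13), ([305.3, 154.4], 65), ([314.2, 170.8], 12), ([308.4, 170.8], 12)]
```

View pics/crop1.png

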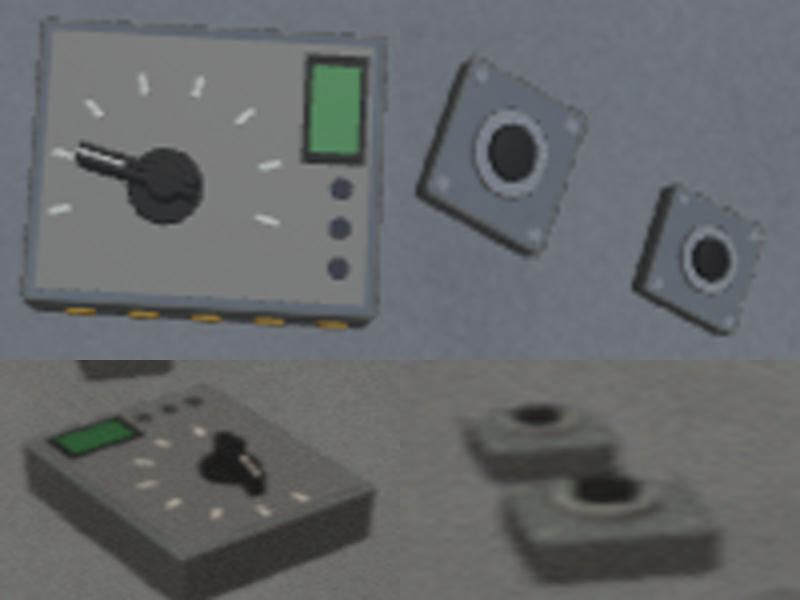

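The crop confirms the larger box at top (432.5,271.5) and scene (308,156.5). The pointer aims at the second rib, its tip at top (296,218), and the disc centre is at about (316,226).

Run:
```python
from h import *
from scipy.optimize import least_squares
T,S=load("top0"),load("scene0")
im=T["img"]; x0,y0,x1,y1=284,192,348,242
m=(im[y0:y1,x0:x1].min(2)>150).astype(np.uint8)
n,l,st,c=cv2.connectedComponentsWithStats(m)
P=[]
for i in range(1,n):
    if st[i,4]>=3: 
        p=onz(T,*(c[i]+[x0,y0]),0.0775);P.append(p[:2]);print(np.round(c[i]+[x0,y0],1),st[i,4],np.round(p,4))
P=np.array(P)
r=lambda q:np.hypot(*(P-q[:2]).T)-.067
s=least_squares(r,[P[:,0].mean()-.02,P[:,1].mean()],loss="soft_l1",f_scale=.002);A=s.x
print("axis",A,"res mm",np.round(s.fun*1e3,1));
print("rib ang",np.round(np.degrees(np.arctan2(*(P-A)[:,::-1].T)),1))
print("proj axis top/disc",proj(T,[*A,.114]),proj(T,[*A,.084]),proj(S,[*A,.114]))
for u,v in((296.5,218.5),):
    p=onz(T,u,v,.114);print("tip?",p,np.linalg.norm(p[:2]-A),np.degrees(np.arctan2(p[1]-A[1],p[0]-A[0])))
b,e=tri(ray(T,432.5,271.5),ray(S,308,156.5));print("button",b,e,onz(T,432.5,271.5,.067))
# knob tip two views
print("tip tri",tri(ray(T,296,218),ray(S,342,211)))
```

```text
[310.4 200.7] 7 [0.5821 0.0177 0.0775]
[324.2 201.1] 8 [ 0.5828 -0.0171  0.0775]
[298.3 206.7] 7 [0.5651 0.0473 0.0775]
[335.7 208.7] 7 [ 0.5649 -0.0469  0.0775]
[290.1 217.9] 8 [0.5357 0.0659 0.0775]
[342.4 220.6] 8 [ 0.5354 -0.0649  0.0775]
[289.4 231.7] 7 [0.5008 0.0654 0.0775]
[341.5 234.5] 8 [ 0.5004 -0.0643  0.0775]
axis [5.17747176e-01 4.34914517e-04] res mm [-0.4  0.4 -0.3 -0.2  0.9  0.7  0.1 -0. ]
rib ang [  15.1  -15.1   44.7  -45.1   74.7  -74.9  104.7 -105. ]
proj axis top/disc [315.61468083 223.95912864] [315.83190256 225.88190423] [333.46661032 196.31148976]
tip? [0.52874244 0.04745295 0.114     ] 0.048286560875808515 76.83779506573148
button [ 0.42059694 -0.29314265  0.06198755] 0.0031970265295547117 [ 0.42144004 -0.29314091  0.067     ]
tip tri (array([0.52934213, 0.05296936, 0.09742403]), np.float64(0.009140653503496023))
```

Measurement check: the eight ribs fit a 67 mm circle to within 1 mm, 30° apart. The axis is at (0.5177, 0.0004), the tester's yaw is about 0, and the pointer is at 75°, so position 2. That leaves three clicks. The button's two-view height is 62 mm against 67 mm, near enough. I'll push with the shut fingers' −x side.

```bash
python3 -m jog '[[[0,0,-0.135,0,0,0,-1],[0,0,0,-3.86,-3.99,0,-1],[0,0,0,-3.86,-3.99,0,-1],[0,0,0,-3.86,-3.99,0,-1],[0,0,0,-3.86,-3.99,0,-1]]]' 60; python3 -m jog '[[[0,0,0,-3.86,-3.99,0,-1],[0,0,0,-3.86,-3.99,0,-1],[0,0,0,-3.86,-3.99,0,-1],[0,0,0,-3.86,-3.99,0,-1],[0,0,0,-3.86,-3.99,0,-1]]]'; python3 -m jog '[[[0,0,0,-3.86,-3.99,0,-1],[0,0,0,0,0,0,-1],[0,0,0,0,0,0,-1]]]'
cat > s.py <<'E'
from cell import ctrl
import numpy as np
from scipy.spatial.transform import Rotation as R
A=np.array([.5177,.0004])
s=ctrl.sense();p=s["ee_pos"];M=R.from_quat(np.roll(s["tcp_rot"],-1)).as_matrix()
yaw=np.degrees(np.arctan2(M[1,1],M[0,1]))  # tool y = along pointer
d=p[:2]-A;u=M[:2,1]/np.linalg.norm(M[:2,1]);n=np.array([-u[1],u[0]])
print("t",s["time_s"],"p",p.round(4),"pointer-dir",yaw.round(1),"along",(d@u).round(4),"gap to face",(d@n-.017).round(4),"tilt",M[:,2].round(3),"F",s["wrist_force"].round(1),"T",s["wrist_torque"].round(2),"w",s["width"],"q",s["q"].round(2))
E
python3 s.py
```

```text
time_s: 0.72
ee_pos: [0.3302, 0.3348, 0.231]
tcp_rot: [-0.0, 0.13, 0.992, -0.0]
wrist_force: [1.2, -0.4, -0.1]
width: -0.001
grip_force: 0.0
time_s: 1.35
ee_pos: [0.4652, 0.0923, 0.2311]
tcp_rot: [-0.0, 0.13, 0.992, 0.0]
wrist_force: [1.7, 0.6, 0.6]
width: -0.001
grip_force: 0.0
time_s: 1.72
ee_pos: [0.4912, 0.0457, 0.2309]
tcp_rot: [-0.001, 0.13, 0.991, 0.0]
wrist_force: [-0.3, -0.5, 0.1]
width: -0.001
grip_force: 0.0
t 1.725 p [0.4912 0.0457 0.2309] pointer-dir 75.0 along 0.0369 gap to face 0.0203 tilt [-0.001  0.001 -1.   ] F [-0.3 -0.5  0.1] T [-0.    0.02  0.05] w -0.0007253485730080927 q [ 0.07  0.19  1.74  0.    1.21 -1.24]
```

```bash
python3 -m jog '[[[0,0,0,0,0,4,-1],[0,0,0,0,0,4,-1],[0,0,0,0,0,4,-1],[0,0,0,0,0,1.5,-1],[0,0,0,0,0,0,-1]]]' >/dev/null; python3 -m jog '[[[0,0,0,-0.8,0,0,-1],[0,0,0,-0.6,0,0,-1],[0,0,0,0,0,0,-1]]]'>/dev/null; python3 s.py
python3 - <<'E'
from cell import ctrl
import cv2,numpy as np
for n in("top","wrist"):
    f=ctrl.grab_frame(n);np.savez(f"pics/{n}1.npz",**f)
    i=f["img"][:,:,::-1]
    if n=="top": a=cv2.resize(i[180:270,265:390],(500,360),interpolation=cv2.INTER_CUBIC)
    else: b=cv2.resize(i,(300,188))
c=np.zeros((360,800,3),np.uint8);c[:,:500]=a;c[:188,500:]=b;cv2.imwrite("pics/c2.png",c)
E
```

```text
t 2.725 p [0.5065 0.0418 0.0972] pointer-dir 75.0 along 0.0371 gap to face 0.0045 tilt [ 0.002  0.    -1.   ] F [-0.2  0.8 -0.1] T [ 0.01  0.06 -0.03] w 0.0029358078868513874 q [ 0.06  0.34  1.91  0.    0.89 -1.25]
```

View pics/c2.png

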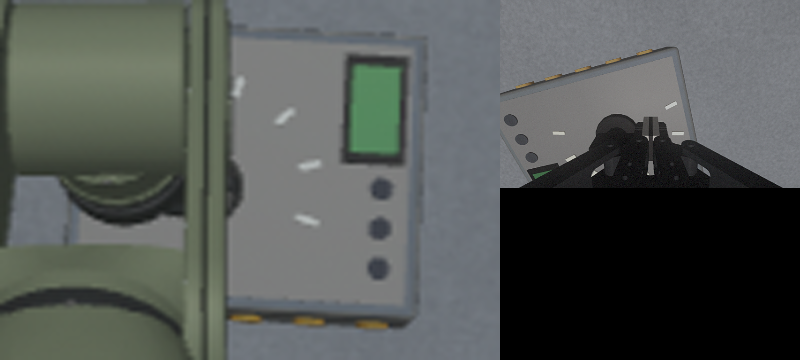

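The fingertip is beside the pointer's anticlockwise face, and the arm hides the knob in the top view. In the wrist view the knob disc is at (616,130) and the closed fingers at (650,130).

```bash
python3 -m jog '[[[0,0,0,-0.45,0,0,-1],[0,0,0.08,-0.3,0.14,0,-1],[0,0,0.08,-0.3,0.14,0,-1]]]'>/dev/null; python3 s.py; python3 -m jog '[[[0,0,0.08,-0.3,0.14,0,-1],[0,0,0.08,-0.3,0.14,0,-1]]]' >/dev/null; python3 s.py;python3 -m jog '[[[0,0,0,0,0,0,-1],[0,0,0,0,0,0,-1]]]' >/dev/null; python3 s.py
python3 - <<'E'
from cell import ctrl
import cv2,numpy as np
f=ctrl.grab_frame("scene");np.savez("pics/scene1.npz",**f)
g=ctrl.grab_frame("wrist");np.savez("pics/wrist2.npz",**g)
a=cv2.resize(f["img"][165:250,280:380,::-1],(400,340),interpolation=cv2.INTER_CUBIC)
b=cv2.resize(g["img"][200:400,100:420,::-1],(400,250))
c=np.zeros((340,800,3),np.uint8);c[:,:400]=a;c[:250,400:]=b;cv2.imwrite("pics/c3.png",c)
E
```

```text
t 3.2 p [0.515  0.0416 0.0962] pointer-dir 65.7 along 0.0365 gap to face 0.0024 tilt [-0.003  0.    -1.   ] F [-2.7 -0.1  0.9] T [-0.08  0.44 -0.04] w -0.00032325485336611186 q [ 0.06  0.36  1.89  0.    0.9  -1.09]
t 3.45 p [0.5227 0.0414 0.0962] pointer-dir 56.6 along 0.037 gap to face 0.0014 tilt [-0.001  0.    -1.   ] F [-0.4  0.5  0.7] T [-0.05 -0.01  0.  ] w 0.002724730437193748 q [ 0.06  0.37  1.87  0.    0.9  -0.93]
t 3.7 p [0.5228 0.0415 0.0963] pointer-dir 56.8 along 0.0371 gap to face 0.0013 tilt [-0.  0. -1.] F [-0.3 -0.5 -0.7] T [ 0.    0.01 -0.  ] w -0.004543187670822232 q [ 0.06  0.37  1.87  0.    0.9  -0.93]
```

View pics/c3.png

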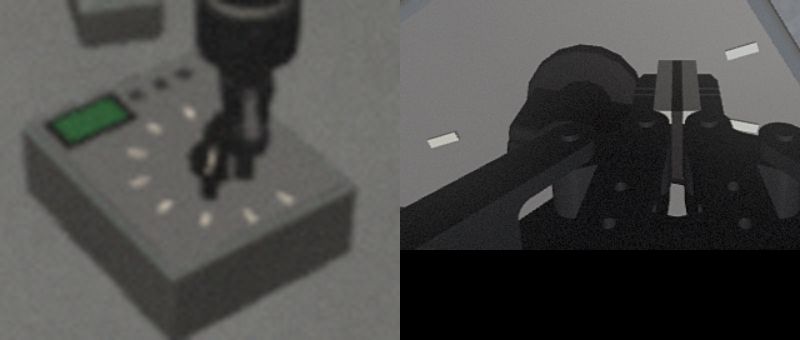

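The click worked: the pointer now points at the third rib, crop (205,218), and the fingertip force has dropped to zero. Pushing on to the fourth.

```bash
python3 -m jog '[[[0,0,0.09,-0.35,0.15,0,-1],[0,0,0.09,-0.35,0.15,0,-1],[0,0,0.09,-0.35,0.15,0,-1],[0,0,0,0,0,0,-1]]]'>/dev/null; python3 s.py; python3 -m jog '[[[0,0,0.09,-0.35,0.15,0,-1],[0,0,0.09,-0.35,0.15,0,-1],[0,0,0,0,0,0,-1]]]' >/dev/null; python3 s.py;python3 -m jog '[[[0,0,0.06,-0.23,0.10,0,-1],[0,0,0,0,0,0,-1]]]' >/dev/null; python3 s.py
python3 - <<'E'
from cell import ctrl
import cv2,numpy as np
f=ctrl.grab_frame("scene");np.savez("pics/scene2.npz",**f)
cv2.imwrite("pics/c4.png",cv2.resize(f["img"][165:250,280:380,::-1],(500,425),interpolation=cv2.INTER_CUBIC))
E
```

```text
t 4.3 p [0.533  0.0389 0.0962] pointer-dir 41.3 along 0.0369 gap to face 0.0018 tilt [-0.002  0.001 -1.   ] F [-2.6  1.5  2.6] T [ 0.32  0.42 -0.02] w -0.0013445989613359414 q [ 0.05  0.38  1.85  0.    0.91 -0.67]
t 4.675 p [0.5408 0.0347 0.0963] pointer-dir 31.1 along 0.0375 gap to face 0.0005 tilt [ 0.001 -0.    -1.   ] F [-0.3  0.5 -1.3] T [-0.04 -0.05  0.04] w 0.0020667698276604593 q [ 0.04  0.39  1.83 -0.    0.92 -0.5 ]
t 4.925 p [0.5428 0.0333 0.0964] pointer-dir 27.7 along 0.0375 gap to face 0.0005 tilt [ 0.001 -0.    -1.   ] F [-0.6  0.3 -0. ] T [-0.01 -0.05 -0.02] w -0.002556738882568235 q [ 0.04  0.39  1.83 -0.    0.92 -0.44]
```

View pics/c4.png

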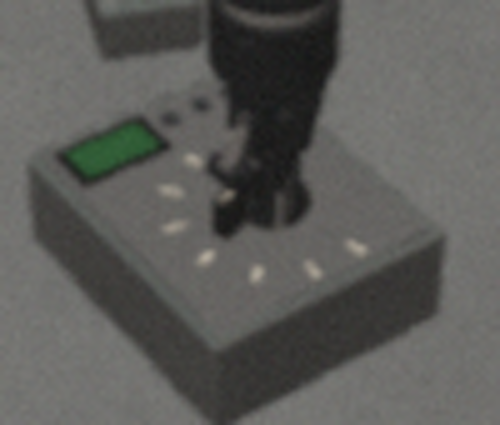

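The pointer has clicked on towards the fourth rib, crop (207,258); its front end is at about (228,220). Now the last click, in small steps.

```bash
python3 -m jog '[[[0,0,0.09,-0.34,0.15,0,-1],[0,0,0.09,-0.34,0.15,0,-1],[0,0,0.06,-0.24,0.1,0,-1],[0,0,0,0,0,0,-1]]]'>/dev/null; python3 s.py; python3 -m jog '[[[0,0,0.06,-0.24,0.1,0,-1],[0,0,0.06,-0.24,0.1,0,-1],[0,0,0,0,0,0,-1]]]' >/dev/null; python3 s.py;python3 -m jog '[[[0,0,0.05,-0.2,0.08,0,-1],[0,0,0,0,0,0,-1]]]' >/dev/null; python3 s.py
```

```text
t 5.475 p [0.5496 0.0271 0.0963] pointer-dir 13.9 along 0.0374 gap to face 0.0013 tilt [-0.     0.001 -1.   ] F [-0.9  3.4  1.7] T [0.51 0.12 0.03] w 0.0024820001314470887 q [ 0.03  0.4   1.81  0.    0.93 -0.21]
t 5.85 p [0.5525 0.0225 0.0963] pointer-dir 7.0 along 0.0373 gap to face 0.0007 tilt [-0.  0. -1.] F [-0.5  2.6  0.3] T [ 0.34  0.1  -0.06] w 0.0022165553003020283 q [ 0.02  0.41  1.81  0.    0.93 -0.1 ]
t 6.1 p [0.5536 0.0204 0.0963] pointer-dir 4.1 along 0.0373 gap to face 0.0003 tilt [-0. -0. -1.] F [-0.8  1.4  0.8] T [ 0.23  0.14 -0.07] w -0.0002811152471356866 q [ 0.02  0.41  1.8  -0.    0.93 -0.06]
```

```bash
python3 -m jog '[[[0,0,0.05,-0.2,0.08,0,-1],[0,0,0,0,0,0,-1]]]' >/dev/null; python3 s.py; python3 -m jog '[[[0,0,0.03,-0.13,0.05,0,-1],[0,0,0,0,0,0,-1]]]' >/dev/null; python3 s.py
```

```text
t 6.35 p [0.5548 0.0182 0.0963] pointer-dir 1.3 along 0.0375 gap to face -0.0001 tilt [ 0.    -0.001 -1.   ] F [ 0.2 -0.  -0.4] T [-0.04  0.05 -0.  ] w -0.004408647621607913 q [ 0.01  0.41  1.8  -0.    0.93 -0.01]
t 6.6 p [0.5554 0.0169 0.0963] pointer-dir -0.5 along 0.0375 gap to face -0.0001 tilt [ 0. -0. -1.] F [-0.1  0.5  0.1] T [ 0.01  0.01 -0.01] w 0.0016936748316183138 q [ 0.01  0.41  1.8  -0.    0.93  0.02]
```

The force fell to zero at 1.3°, so it snapped into the fifth position. Backing off and up, then over to the button, and checking on the way.

```bash
python3 -m jog '[[[0,0,0,1,0,0,-1],[0,0,0,1,0,0,-1],[0,0,0,0,0,-5,-1],[0,0,0,0,0,-5,-1],[0,0,0,0,0,-2,-1]]]' >/dev/null; python3 -m jog '[[[0,0,0,-4.7,-1.9,0,-1],[0,0,0,-4.7,-1.9,0,-1],[0,0,0,-4.7,-1.9,0,-1],[0,0,0,-4.7,-1.9,0,-1],[0,0,0,0,0,0,-1]]]' >/dev/null
cat > w.py <<'E'
import sys
from h import *
from cell import ctrl
from scipy.spatial.transform import Rotation as R
k=sys.argv[1]; s=ctrl.sense(); f=ctrl.grab_frame("wrist")
W=np.eye(4);W[:3,:3]=R.from_quat(np.roll(s["tcp_rot"],-1)).as_matrix();W[:3,3]=s["ee_pos"]
f["camera_from_world"]=np.linalg.inv(W@f.pop("tool_from_camera"))
np.savez(f"pics/w{k}.npz",**f);cv2.imwrite(f"pics/w{k}.png",f["img"][:,:,::-1])
print("expected button px",proj(f,[.421,-.293,.067]),"p",s["ee_pos"])
E
python3 w.py a; python3 -m jog '[[[0,0,0,-4.7,-1.9,0,-1],[0,0,0,-4.7,-1.9,0,-1],[0,0,0,0,0,0,-1]]]'>/dev/null; python3 w.py b; python3 s.py
python3 - <<'E'
from cell import ctrl
import cv2,numpy as np
f=ctrl.grab_frame("top");np.savez("pics/top3.npz",**f)
a=cv2.resize(f["img"][180:270,275:375,::-1],(400,360),interpolation=cv2.INTER_CUBIC)
c=np.zeros((600,800,3),np.uint8);c[:360,:400]=a
c[:250,400:]=cv2.resize(cv2.imread("pics/wa.png"),(400,250));c[350:,400:]=cv2.resize(cv2.imread("pics/wb.png"),(400,250));cv2.imwrite("pics/c5.png",c)
E
```

```text
expected button px [266.99841413 326.42998841] p [ 0.47659009 -0.15185146  0.21640246]
expected button px [302.48317447 239.18147183] p [ 0.43864548 -0.24455468  0.21620594]
t 8.325 p [ 0.4391 -0.2432  0.2162] pointer-dir -0.6 along -0.0759 gap to face -0.2615 tilt [ 0.     0.001 -1.   ] F [ 0.1 -0.   0.5] T [ 0.03  0.02 -0.01] w 0.0007441721710955278 q [-0.53  0.22  1.75  0.    1.18 -0.52]
```

View pics/c5.png

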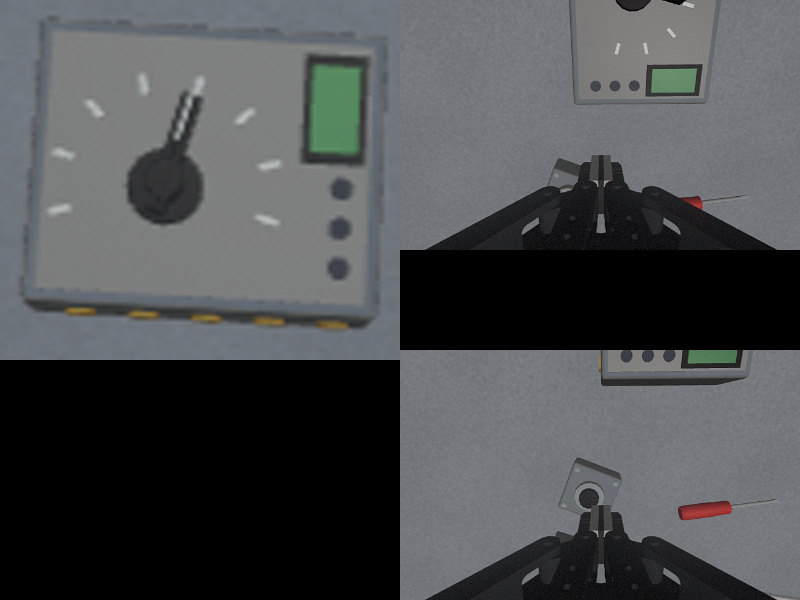

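The pointer rests at the fifth rib, crop (198,86). In the second wrist view the large button is at about (301,237), against the predicted (302,239).

Run:
```python
from h import *
T,w=load("top0"),load("wb")
for thr in(45,55):
    for c,a,_ in dark(w,(275,215,330,262),thr,30): print(thr,c.round(1),a,onz(w,*c,.067).round(4),tri(ray(T,432.5,271.5),ray(w,*c)))
```

```text
45 [299.4 235.1] 185 [ 0.4183 -0.289   0.067 ] (array([ 0.41982162, -0.29253335,  0.06239113]), np.float64(0.004978045376888631))
45 [321. 255.] 88 [ 0.4377 -0.309   0.067 ] (array([ 0.42847374, -0.28882796,  0.10184476]), np.float64(0.020086791751344216))
55 [301.4 236.9] 729 [ 0.4201 -0.2907  0.067 ] (array([ 0.42074292, -0.29328813,  0.06278294]), np.float64(0.0024929562942018436))
55 [321.4 254.9] 103 [ 0.438  -0.3088  0.067 ] (array([ 0.42862014, -0.28895132,  0.10129482]), np.float64(0.020289395059830493))
55 [299.4 260.2] 31 [ 0.4175 -0.314   0.067 ] (array([ 0.41963423, -0.28098354,  0.13039015]), np.float64(0.006498707443082749))
```

```bash
python3 -m jog '[[[0,0,0,-4.9,-1.85,0,-1],[0,0,0,0,0,5,-1],[0,0,0,0,0,5,-1],[0,0,0,0,0,3.6,-1],[0,0,0,0,0,0,-1]]]' >/dev/null; python3 s.py; python3 -m jog '[[[0,0,0,0,0,0.5,-1],[0,0,0,0,0,0.4,-1],[0,0,0,0,0,0.3,-1],[0,0,0,0,0,0.2,-1],[0,0,0,0,0,0,-1]]]' >/dev/null; python3 s.py
```

```text
t 9.0 p [ 0.419  -0.2897  0.0781] pointer-dir -0.4 along -0.0964 gap to face -0.3078 tilt [-0.005  0.004 -1.   ] F [-0.1  0.2  0.1] T [-0.01  0.01  0.05] w -0.00012288424906191692 q [-0.63  0.37  1.92  0.    0.85 -0.62]
t 9.625 p [ 0.4199 -0.2927  0.0666] pointer-dir -0.6 along -0.0948 gap to face -0.3111 tilt [ 0.001 -0.    -1.   ] F [-0.1  0.4  1.2] T [ 0.07 -0.08  0.06] w -0.002537655487266643 q [-0.63  0.39  1.93  0.    0.82 -0.62]
```

```bash
python3 -m jog '[[[0,0,0,0,0,0.2,-1],[0,0,0,0,0,0.2,-1],[0,0,0,0,0,0.15,-1],[0,0,0,0,0,0,-1]]]' >/dev/null; python3 s.py; python3 -m jog '[[[0,0,0,0,0,0.1,-1],[0,0,0,0,0,0,-1]]]' >/dev/null; python3 s.py
```

```text
t 10.125 p [ 0.4199 -0.2927  0.0611] pointer-dir -0.6 along -0.0949 gap to face -0.311 tilt [ 0.001 -0.    -1.   ] F [-0.4  0.4  5. ] T [ 0.07  0.02 -0.01] w 0.0005977775116770379 q [-0.63  0.4   1.94  0.    0.8  -0.62]
t 10.375 p [ 0.4199 -0.2927  0.0609] pointer-dir -0.6 along -0.0949 gap to face -0.311 tilt [ 0.001 -0.    -1.   ] F [-1.7  1.2 12.4] T [0.27 0.23 0.03] w 3.8496081704856536e-05 q [-0.63  0.4   1.94  0.    0.8  -0.62]
```

Bottomed out: 12 N with no further travel. Lifting off, then a last check.

```bash
python3 -m jog '[[[0,0,0,0,0,-1,-1],[0,0,0,0,0,-3,-1],[0,0,0,0,0,-5,-1],[0,0,0,0,0,-3,-1],[0,0,0,0,0,0,-1]]]' >/dev/null; python3 s.py;  python3 -m jog '[[[0,0,0,0,0,0,-1],[0,0,0,0,0,0,-1],[0,0,0,0,0,0,-1]]]' >/dev/null
python3 - <<'E'
from cell import ctrl
import cv2
f=ctrl.grab_frame("top");cv2.imwrite("pics/end.png",f["img"][:,:,::-1])
E
```

```text
t 11.0 p [ 0.4206 -0.2933  0.1818] pointer-dir -0.6 along -0.0942 gap to face -0.3116 tilt [ 0.004 -0.003 -1.   ] F [-0.3 -0.9  0.1] T [0.01 0.01 0.  ] w 0.003075228648464228 q [-0.63  0.26  1.79 -0.    1.09 -0.62]
```

View pics/end.png

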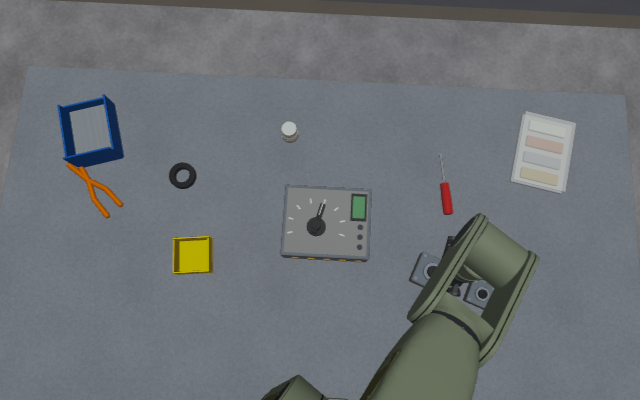

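The knob still points at the fifth rib, its tip at (322,205). The tray, tape, jar and screwdriver are at the same pixels as at the start, and the arm is clear of everything.

```bash
python3 -c "
from cell import ctrl
print(ctrl.sign_off())"
```

```text
the job is handed in; nothing more can be done
None
```

The job is handed in, verdict not shown: knob pushed from the second to the fifth position, larger button pressed to its stop and released, bystanders unmoved in the last top view.

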